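# Hold down the tripped reset button of a welding control unit

## Task

One of the three cut-outs in the welding control unit has tripped. Take the red-handled pin punch out of the tool rack, reach its steel tip through the guard holes in the unit's top panel to feel for the one button that gives (the other two are latched solid), and press that button all the way down to its stop. Finish while still gripping the punch and holding the button down; leave the other tools, the jar and the gear where they are.

Things in the scene. Friction and masses are not known exactly. Their poses are not given: they have to be found in the camera images.
- punch: pin punch, the stylus: round red handle 16 mm diameter, 60 mm long, steel band near its top; below it a steel shaft 8 mm diameter, 70 mm long. Origin on its axis at the shoulder where handle meets shaft; +z towards the handle's top. Starts hanging upright in one of the rack's holes, shoulder on the rack's top: handle 85 to 145 mm above the bench. About 0.11 kg
- punch_tip (a point): centre of the flat end of the punch's steel shaft, 70 mm below the shoulder
- rack: fixed wooden tool rack, 60 mm (own x) by 190 mm (own y), top 85 mm above the bench; three 10 mm through-holes in its 10 mm thick top at own y = +60, 0, -60 mm (x = 0), a tool hanging in each; which tool is where varies. Open inside, floor board 6 mm thick. Origin at the centre of its underside; yaw varies
- unit: fixed welding control unit: black casing, aluminium top panel, 150 mm (own x) by 210 mm (own y), 100 mm high; dials on its -x face. Origin at the centre of its underside; yaw varies. The 6 mm thick panel has three round guard holes, 18 mm diameter, each in a yellow square frame, at own x = -20 mm, y = +55, 0, -55 mm
- hole_left (a point): centre of the guard hole at own y = +55 mm of the unit, on the panel's top face (100 mm above the bench); axes as the unit's, z up. 34 mm below this face, centred under each of the three holes, is the flat top of a red button cap, 24 mm diameter; all three look alike and stand equally high
- hole_mid (a point): centre of the middle guard hole, on the panel's top face; axes as the unit's
- hole_right (a point): centre of the guard hole at own y = -55 mm of the unit, on the panel's top face; axes as the unit's
- reset (a joint): travel of the tripped button: 0 up, 0.008 m fully down on a hard stop. It is on a spring: starts to move at 2 N, 6 N when fully down, comes back up when let go. Which hole it is under varies and must be felt; the buttons under the other two holes are rigid and do not move
- awl: bystander in the rack: tool with a black round handle, 16 mm diameter, 50 mm long, shaft 60 mm; origin at its shoulder on the rack's top
- driver: bystander in the rack: tool with a blue round handle, 16 mm diameter, 52 mm long, shaft 55 mm; origin at its shoulder on the rack's top
- jar: bystander: small glass jar with a steel lid, 56 mm diameter, 75 mm high, standing on the bench; origin at the centre of its underside
- gear: bystander: steel gear wheel lying flat on the bench, 72 mm across, 18 mm high at the hub; origin at the centre of its underside
Not all that is in view belongs to the job. Leave any green or turquoise look-alike of the punch alone.

How it is judged (in metres and radians):
On the way:
1. the punch is gripped and lifted clear out of the rack (height (world z) of punch_tip above 0.09 m and contact force between the fingers and punch above 1 N), for 0.2 s.
At the end, for the whole second after the job is handed in: The fingers grip the roughly upright punch (within 0.25 rad) and do not touch the unit, its tip is through a guard hole (at least 37 mm below the panel's top face), and the tripped button is held at least 6.5 mm down of its 8 mm travel; awl, driver, jar and gear are within 30 mm of where they were (value of joint reset above 0.0065 m and contact force between the fingers and punch above 1 N and contact force between the fingers and unit below 0.5 N and angle between punch's own z axis and vertical below 0.25 rad and ((horizontal distance between punch_tip and hole_left below 0.012 m and z of punch_tip in the frame of hole_left below -0.037 m) or (horizontal distance between punch_tip and hole_mid below 0.012 m and z of punch_tip in the frame of hole_mid below -0.037 m) or (horizontal distance between punch_tip and hole_right below 0.012 m and z of punch_tip in the frame of hole_right below -0.037 m)) and distance of each of awl, driver, jar, gear from where it was at the start of the episode below 0.03 m); the arm keeps its last pose, push and grip.
It fails at once if a bystander (awl, driver, jar or gear) is moved by more than 40 mm (distance of any of awl, driver, jar, gear from where it was at the start of the episode above 0.04 m).
It also fails if it takes over 56 s, if anything falls off the work surface, if the arm or the gripper's body presses on something with over 40 N, if the wrist force passes 120 N, or if a joint passes its speed limit or range.

## Robot

A 6-joint arm with a two-finger parallel gripper is mounted at the origin on the work surface. World frame = base frame: x ahead of the robot, y to its left, z up, the work surface at z = 0. Lengths are in mm, angles in rad, forces in N, time in s.
With the tool pointing down it reaches from about 400 to 925 mm from the base axis. Payload 12.5 kg.
Tool frame: the origin (TCP) lies midway between the tips of the shut fingers; the grasp point (between the pads) lies 19 mm behind it; z points along the fingers, y is the line along which they close (so a half turn about z gives the same grasp; the last joint's range is limited). The gripper opens to 95 mm and grips with 3 to 60 N. Pads are 20 mm wide; open, the fingers measure 119 mm over their backs; the gripper's body (75 mm by 180 mm) begins 59 mm behind the grasp point.
Start: joints at [-1.419, 0.491, 1.559, -0, 1.092, -0.106], TCP at [159.369, -604.358, 214.661] pointing down, gripper open.
Joint ranges: [-3.1, 3.1], [-0.84, 2.19], [0.05, 2.79], [-1.13, 4.28], [0.06, 2.93], [-2.69, 2.69]. Speed limits (rad/s): [2.22, 2.22, 2.79, 3.14, 3.14, 3.14].

## Interface

Orientations are given as [roll, pitch, yaw] about the fixed x, y, z axes, in that order (R = Rz(yaw) Ry(pitch) Rx(roll)).
In Python, from cell import * gives the robot as it stands. The module is installed in compiled form; this text tells all that it offers.
- The arm moves only by the tool arm_command, never from a script. Its arguments are lists of equal length, an entry for each row: "delta_pos": the shift along the world's x, y, z in units of 250 mm (1.0 is 250 mm), a list of three; "delta_rot": the turn, a rotation vector about the world's x, y, z in units of 90 degrees (1.0 is 90 degrees), a list of three; "claw": the closure, from 0 (fully open) to 1 (shut). In form: {"delta_pos": [[tx, ty, tz], ...], "delta_rot": [[wx, wy, wz], ...], "claw": [claw, ...]}. A call has exactly 5 rows; each row is the pose to reach, as a shift and turn from the pose commanded when the call began; what a row does not reach only later rows make up. A row lasts 1/12 s, in which the tool goes at most 41.7 mm and 7.16 degrees, less where a joint would pass 70% of its speed; a pose out of reach is approached as far as the arm can. A call with a number of a shift or a turn outside -1 to 1 is refused whole. A call with a gripper value outside its range is refused whole. The fingers move at their own pace and stop on an object; the grip force is fixed at half the most. Time passes only in rows, so rows that repeat a pose let the fingers close, or fill a call up. It gives the time, the measured TCP pose, the force, the opening and the grip force at its end, in the units of the state.
- state(): the state, without advancing time (a new reading comes with each control period).
- read_camera(name): name is "side" or "top" or "wrist"; returns the picture (480x640x3 uint8, red, green, blue); there is no depth.
- calibration(name): a dict with "camera_matrix" (3x3 intrinsics, pixels), "k1" (the pictures are not rectified: a ray, as slopes to the right and down, at radius r is drawn at 1 + k1 r^2 times it, then the intrinsics apply), "T" (4x4, takes a point from camera to world coordinates). Camera axes: x right, y down, z forward; pixel columns grow to the right and rows downward; lengths in mm; the calibration is good to about 2 mm. A picture is of the moment at which its call begins: read the wrist's pose just before it. calibration takes no time and is no camera call; for the wrist camera it gives the pose at the moment of the call.
- job_done(): hands the job in; it is judged then, once.
The state is a dict: "t": time; "joints": joint angles; "qvel": joint speeds; "tau": joint torques, N m; "eef_pos": TCP position; "tcp_rot": TCP orientation; "ft_force": force on the tool from outside, world axes, zero at the start; "moment": the same for the moment, N m; "opening": opening from 0.0 (shut) to 1.0 (fully open); "grip_force": force on a finger pad.
Only numpy, scipy, OpenCV 4.12 (cv2) and the standard library are available. Lean on these libraries where they do the work, as an engineer would, in place of code of your own. Each camera call takes 0.05 s, during which the arm holds its last target. There are 200 camera calls.

## Working session

There is one attempt and no reset: what is moved stays moved. The work goes in short steps, Python scripts to look and compute and a tool call to move; the robot and the scene stay as the last step left them, time stands still between calls to the robot, and variables do not carry over. Pictures are saved under pics/ and viewed, at most 10 in all, crops included, and the job is handed in when it is done.

Besides the shell and the picture viewer there is one more tool, called as name(argument=value, ...), one argument or row to a line, values as JSON. arm_command: Moves the arm, as the interface text tells. Shifts and turns lie within -1 to 1; 1 stands for 250 mm of shift or 90 degrees of turn. Its arguments: {"type":"object","properties":{"delta_pos":{"type":"array"},"delta_rot":{"type":"array"},"claw":{"type":"array"}},"required":["delta_pos","delta_rot","claw"]}

```bash
mkdir -p pics; cat > h.py <<'E'
from cell import *
import numpy as np, cv2
def snap(n,f):
    c=calibration(n); im=read_camera(n); cv2.imwrite('pics/'+f,im[:,:,::-1]); return im,c
def und(c,px):
    K=np.array(c["camera_matrix"],float)
    d=(np.array(px,float)-K[:2,2])/[K[0,0],K[1,1]]
    r=np.linalg.norm(d)+1e-12; s=r
    for _ in range(30): s=r/(1+c["k1"]*s*s)
    return d/r*s
def onz(c,px,z):
    T=np.array(c["T"]); u=und(c,px); v=T[:3,:3]@[u[0],u[1],1]; o=T[:3,3]
    return o+v*(z-o[2])/v[2]
def proj(c,p):
    T=np.array(c["T"]);K=np.array(c["camera_matrix"]); q=T[:3,:3].T@(np.array(p,float)-T[:3,3]); d=q[:2]/q[2]
    d=d*(1+c["k1"]*(d@d)); return d*[K[0,0],K[1,1]]+K[:2,2]
E
python3 - <<'E'
from h import *
a,c=snap("top","top1.png"); b,d=snap("side","side1.png")
for k in(c,d): print(np.round(np.array(k["T"]),2).tolist(),k["camera_matrix"],k["k1"])
print(state())
E
```

```text
[[0.02, -1.0, 0.06, 439.97], [-1.0, -0.02, -0.01, -35.14], [0.01, -0.06, -1.0, 1052.6], [0.0, 0.0, 0.0, 1.0]] [[460.04928075   0.         331.09755913]
 [  0.         460.04928075 241.83967862]
 [  0.           0.           1.        ]] 0.02649341137228214
[[0.87, -0.3, 0.39, 191.62], [-0.49, -0.56, 0.67, -603.45], [0.02, -0.77, -0.64, 636.66], [0.0, 0.0, 0.0, 1.0]] [[466.34687554   0.         327.06364753]
 [  0.         466.34687554 242.97959972]
 [  0.           0.           1.        ]] -0.014489271677246897
{'t': 0.1, 'joints': array([-1.41861695e+00,  4.91459574e-01,  1.55937421e+00, -8.54278530e-06,
        1.09165836e+00, -1.05599158e-01]), 'qvel': array([-0.00136193, -0.00153717, -0.00093314,  0.00113983, -0.00060648,
        0.00056476]), 'tau': array([ 3.04517205e-03, -6.13621116e+01, -2.58605433e+01,  6.94618584e-02,
        4.70366946e-02, -5.90787886e-05]), 'eef_pos': array([ 159.32359572, -604.14763712,  214.14976721]), 'tcp_rot': array([-3.14069737e+00, -8.72741773e-05,  2.57782440e-01]), 'ft_force': array([-0.16097942,  0.11229605,  0.31518562]), 'moment': array([-0.05236473, -0.04358822, -0.01332333]), 'grip_force': 0.0, 'opening': 0.9992443336211476}
```

View pics/top1.png

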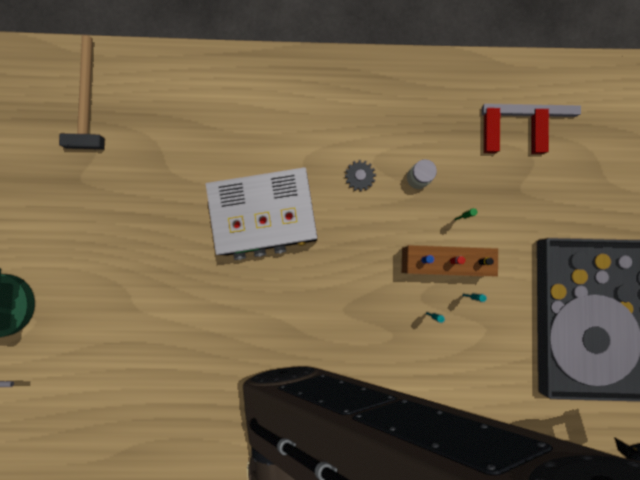

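View pics/side1.png

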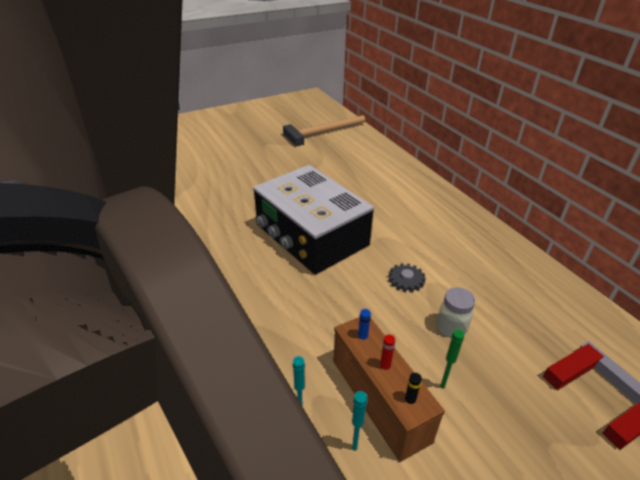

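Candidates for the punch, in top-view pixels:
- red handle in the rack's middle hole (457,260)
- blue driver (428,259)
- black awl (486,261)
- green look-alike (468,213)
- turquoise look-alikes (480,297) and (437,317)
- red tool parts (492,130) and (540,130)

I choose the red handle in the rack. In the side view it is at (388,350), with its steel band visible.

```bash
python3 - <<'E'
from h import *
from scipy.optimize import least_squares
im={n:cv2.imread(f'pics/{n}1.png') for n in('top','side')}; C={n:calibration(n) for n in im}
box={'top':(405,235,505,280),'side':(340,300,430,410)}
def mask(n,col):
    h=cv2.cvtColor(im[n],cv2.COLOR_BGR2HSV); H,S,V=[h[...,i].astype(int) for i in range(3)]
    m={'red':((H<5)|(H>175))&(S>170)&(V>70),'blue':(H>105)&(H<130)&(S>120)&(V>50),'blk':(V<50)}[col]
    x0,y0,x1,y1=box[n]; o=np.zeros_like(m); o[y0:y1,x0:x1]=m[y0:y1,x0:x1]; return np.argwhere(o)[:,::-1]
def render(c,x,y,z0,z1):
    a=np.linspace(0,2*np.pi,24); P=np.array([proj(c,[x+8*np.cos(t),y+8*np.sin(t),z]) for z in(z0,z1) for t in a],np.float32)
    return P
for col,L in(('red',60),('blue',52),('blk',50)):
    for n in im:
        p=mask(n,col)
        if len(p)<4: print(col,n,'none');continue
        print(col,n,len(p),p.mean(0).round(1),p.min(0),p.max(0), 'z=85+L/2:',onz(C[n],p.mean(0),85+L/2).round(1))
# rack top & unit in top view
g=im['top']; 
h=cv2.cvtColor(g,cv2.COLOR_BGR2HSV)
u=((h[...,1]<40)&(h[...,2]>130)).astype(np.uint8); u[:,:195]=0;u[:,330:]=0;u[:150]=0;u[270:]=0
u=cv2.morphologyEx(u,cv2.MORPH_CLOSE,np.ones((9,9)))
cs=max(cv2.findContours(u,0,2)[0],key=cv2.contourArea); r=cv2.minAreaRect(cs); B=cv2.boxPoints(r)
W=np.array([onz(C['top'],b,100) for b in B]); print(B.round(1).tolist(),W.round(1).tolist(),np.linalg.norm(np.diff(W,axis=0),axis=1).round(1))
# yellow frames
for n,b in(('top',(220,200,310,240)),('side',(270,175,340,225))):
    h=cv2.cvtColor(im[n],cv2.COLOR_BGR2HSV); x0,y0,x1,y1=b
    m=((h[...,0]>15)&(h[...,0]<35)&(h[...,1]>60)).astype(np.uint8); o=np.zeros_like(m);o[y0:y1,x0:x1]=m[y0:y1,x0:x1]
    for c in cv2.findContours(cv2.morphologyEx(o,cv2.MORPH_CLOSE,np.ones((3,3))),0,2)[0]:
        if cv2.contourArea(c)>40:
            (a,s,t)=cv2.minAreaRect(c); print(n,np.round(a,1),np.round(s,1),round(t,1),onz(C[n],a,100).round(1))
print(onz(C['side'],(388,339),145), onz(C['top'],(460,260),145))
for q in((468,213),(480,297),(437,317)): print(onz(C['top'],q,100).round())
c=np.hstack([cv2.resize(im['top'][225:290,395:510],None,fx=3,fy=3),cv2.resize(im['side'][300:365,330:445],None,fx=3,fy=3)]); cv2.imwrite('pics/crop.png',c)
E
```

```text
red top 46 [460.4 260.1] [457 257] [464 263] z=85+L/2: [ 467.9 -308.8  115. ]
red side 286 [387.  352.3] [380 335] [394 368] z=85+L/2: [ 465.1 -301.8  115. ]
blue top 47 [428.7 258.8] [425 256] [432 262] z=85+L/2: [ 469.1 -245.   111. ]
blue side 235 [363.9 323.8] [358 309] [369 338] z=85+L/2: [ 466.5 -241.1  111. ]
blk top 130 [451.  260.1] [405 248] [492 272] z=85+L/2: [ 467.6 -291.1  110. ]
blk side 271 [409.9 385.3] [360 318] [420 402] z=85+L/2: [ 463.9 -356.5  110. ]
[[204.6999969482422, 182.89999389648438], [305.5, 166.89999389648438], [316.6000061035156, 237.39999389648438], [215.8000030517578, 253.3000030517578]] [[616.9, 221.1, 100.0], [656.0, 12.5, 100.0], [508.8, -14.4, 100.0], [471.0, 192.6, 100.0]] [212.2 149.6 210.3]
top [235.9 223.8] [15.6 15.6] 80.5 [533.2 153.6 100. ]
top [262.2 219.5] [15.4 15.3] 81.9 [543.4  99.5 100. ]
top [288.5 215.3] [15.3 15.3] 80.5 [553.3  45.3 100. ]
side [320.9 212.2] [11.5 20.1] 68.2 [551.   45.8 100. ]
side [303.8 199.5] [10.4 18.6] 68.2 [541.3 100.7 100. ]
side [287.9 187.8] [10.  18.6] 68.2 [531.4 154.6 100. ]
side [333. 179.] [ 8. 12.] 90.0 [632.7 141.3 100. ]
[ 462.89966726 -301.89773791  145.        ] [ 467.18767415 -299.31886421  145.        ]
[ 567. -329.  100.]
[ 393. -354.  100.]
[ 350. -266.  100.]
```

View pics/crop.png

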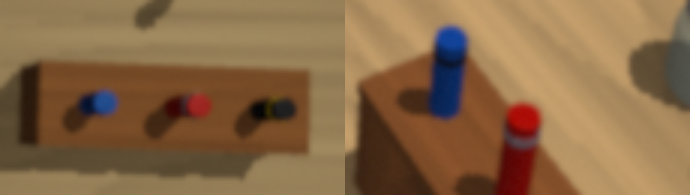

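The crop shows the red-handled tool with a steel band in the rack's middle hole, between blue and black, so that is the punch. It is at about (466,-302). Blue to red is 61 mm against the nominal 60, and the guard-hole spacing of 55 mm agrees too. Moving above it now, with the closing axis across the rack (world x).

arm_command(
  delta_pos=[
    [0.12,0.12,0],
    [0.24,0.24,0],
    [0.36,0.36,0],
    [0.48,0.48,0],
    [0.6,0.6,0],
  ],
  delta_rot=[
    [0,0,0.079],
    [0,0,0.158],
    [0,0,0.237],
    [0,0,0.316],
    [0,0,0.395],
  ],
  claw=[0.4,0.4,0.4,0.4,0.4],
)

```text
t: 0.52
eef_pos: [307.5, -455.4, 214.4]
tcp_rot: [-3.141, -0.0, 0.884]
ft_force: [0.7, -0.2, 0.0]
opening: 0.707
grip_force: 0.0
```

arm_command(
  delta_pos=[
    [0.12,0.12,0],
    [0.24,0.24,0],
    [0.36,0.36,0],
    [0.48,0.48,0],
    [0.506,0.61,0],
  ],
  delta_rot=[
    [0,0,0.079],
    [0,0,0.158],
    [0,0,0.237],
    [0,0,0.316],
    [0,0,0.395],
  ],
  claw=[0.4,0.4,0.4,0.4,0.4],
)

```text
t: 0.93
eef_pos: [436.0, -303.4, 214.4]
tcp_rot: [3.141, 0.0, 1.506]
ft_force: [-0.2, 0.6, 0.0]
opening: 0.603
grip_force: 0.0
```

arm_command(
  delta_pos=[
    [0.12,0,0],
    [0.12,0,0],
    [0.12,0,0],
    [0.12,0,0],
    [0.12,0,0],
  ],
  delta_rot=[
    [0,0,0.046],
    [0,0,0.046],
    [0,0,0.046],
    [0,0,0.046],
    [0,0,0.046],
  ],
  claw=[0.4,0.4,0.4,0.4,0.4],
)

```text
t: 1.35
eef_pos: [462.4, -304.9, 214.5]
tcp_rot: [-3.141, -0.0, 1.569]
ft_force: [0.2, -0.9, -1.0]
opening: 0.602
grip_force: 0.0
```

```bash
python3 - <<'E'
from h import *
s=state();print(s['t'],s['eef_pos'],s['tcp_rot'],s['opening'])
a,c=snap("wrist","w1.png")
print(np.round(c["T"],2).tolist(),proj(c,[466,-302,145]),proj(c,[466,-302,85]))
E
```

```text
1.35 [ 462.43015624 -304.91400936  214.48089651] [-3.14115543e+00 -3.30316870e-04  1.56928268e+00] 0.6017735543814635
[[1.0, -0.0, -0.0, 462.93], [-0.0, -0.97, -0.25, -235.85], [-0.0, 0.25, -0.97, 385.0], [0.0, 0.0, 0.0, 1.0]] [323.48903513 245.77489473] [322.53929202 225.24062213]
```

View pics/w1.png

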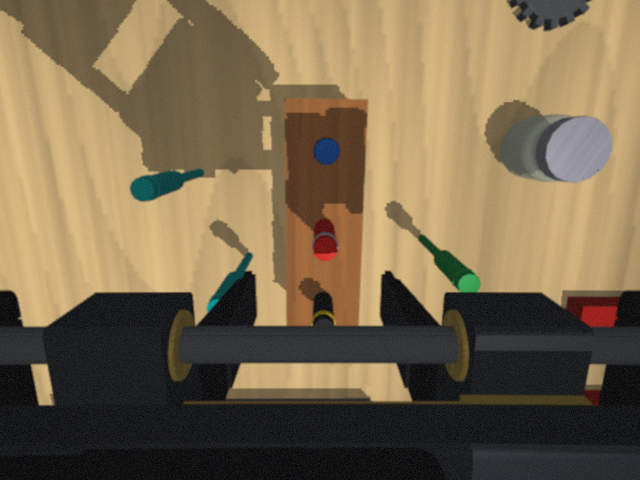

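The wrist view shows the red cap at about (326,252), near the predicted (323,246), with blue at (327,151) and black at (322,310). Refining with the blobs and checking the heights of the look-alikes.

```bash
python3 - <<'E'
from h import *
from scipy.optimize import least_squares
c=calibration("wrist"); im=cv2.imread('pics/w1.png'); h=cv2.cvtColor(im,cv2.COLOR_BGR2HSV).astype(int)
m=((h[...,0]<4)|(h[...,0]>176))&(h[...,1]>180)&(h[...,2]>60); m[:,:300]=0;m[:,350:]=0;m[:215]=0;m[265:]=0
p=np.argwhere(m)[:,::-1]; print(p.min(0),p.max(0),p.mean(0))
a=np.linspace(0,2*np.pi,60)
def ext(v):
    P=np.array([proj(c,[v[0]+8*np.cos(t),v[1]+8*np.sin(t),145]) for t in a]); return P
print(least_squares(lambda v:[ext(v)[:,1].max()-p[:,1].max()-.5,ext(v)[:,0].mean()-(p[p[:,1]>243,0].min()+p[p[:,1]>243,0].max()+1)/2],[466,-302]).x)
T=calibration("top");S=calibration("side")
for n,t,s in(('punch',(462,260),(389,339)),('green',(474,212),(457,334)),('tq1',(485,297),(361,396)),('tq2',(441,318),(299,361))):
    print(n,least_squares(lambda v:np.r_[proj(T,v)-t,proj(S,v)-s],[466,-302,100]).x.round())
E
```

```text
[314 219] [335 260] [324.40512821 241.97264957]
[ 466.80658409 -303.86370078]
punch [ 465. -302.  144.]
green [ 563. -331.  128.]
tq1 [ 392. -351.  132.]
tq2 [ 349. -266.  128.]
```

arm_command(
  delta_pos=[
    [0,0,-0.05],
    [0,0,-0.1],
    [0,0,-0.15],
    [0,0,-0.15],
    [0,0,-0.15],
  ],
  delta_rot=[
    [0,0,0],
    [0,0,0],
    [0,0,0],
    [0,0,0],
    [0,0,0],
  ],
  claw=[0.5,0.5,0.5,0.5,0.5],
)

```text
t: 1.82
eef_pos: [462.6, -304.9, 177.1]
tcp_rot: [-3.141, -0.001, 1.57]
ft_force: [0.0, -0.4, 0.5]
opening: 0.499
grip_force: 0.0
```

arm_command(
  delta_pos=[
    [0.016,0.007,0],
    [0.016,0.007,-0.1],
    [0.016,0.007,-0.2],
    [0.016,0.007,-0.292],
    [0.016,0.007,-0.292],
  ],
  delta_rot=[
    [0,0,0],
    [0,0,0],
    [0,0,0],
    [0,0,0],
    [0,0,0],
  ],
  claw=[0.5,0.5,0.5,0.5,0.5],
)

```text
t: 2.23
eef_pos: [466.3, -302.0, 101.5]
tcp_rot: [-3.138, -0.003, 1.571]
ft_force: [-0.4, -0.1, -0.3]
opening: 0.499
grip_force: 0.0
```

arm_command(
  delta_pos=[
    [0,0,0],
    [0,0,0],
    [0,0,0],
    [0,0,0],
    [0,0,0],
  ],
  delta_rot=[
    [0,0,0],
    [0,0,0],
    [0,0,0],
    [0,0,0],
    [0,0,0],
  ],
  claw=[1,1,1,1,1],
)

```text
t: 2.65
eef_pos: [467.5, -303.0, 105.2]
tcp_rot: [3.14, 0.001, 1.571]
ft_force: [-0.4, -0.7, -0.0]
opening: 0.205
grip_force: 0.0
```

arm_command(
  delta_pos=[
    [0,0,0],
    [0,0,0],
    [0,0,0],
    [0,0,0],
    [0,0,0],
  ],
  delta_rot=[
    [0,0,0],
    [0,0,0],
    [0,0,0],
    [0,0,0],
    [0,0,0],
  ],
  claw=[1,1,1,1,1],
)

```text
t: 3.07
eef_pos: [467.4, -303.0, 104.9]
tcp_rot: [3.141, 0.001, 1.571]
ft_force: [-0.2, 0.8, 6.4]
opening: 0.16
grip_force: 30.0
```

arm_command(
  delta_pos=[
    [0,0,0.06],
    [0,0,0.16],
    [0,0,0.28],
    [0,0,0.4],
    [0,0,0.5],
  ],
  delta_rot=[
    [0,0,0],
    [0,0,0],
    [0,0,0],
    [0,0,0],
    [0,0,0],
  ],
  claw=[1,1,1,1,1],
)

```text
t: 3.48
eef_pos: [467.2, -302.8, 231.1]
tcp_rot: [3.141, 0.0, 1.571]
ft_force: [0.0, -1.0, -0.6]
opening: 0.16
grip_force: 30.0
```

arm_command(
  delta_pos=[
    [0,0,0.05],
    [0,0,0.05],
    [0,0,0.05],
    [0,0,0.05],
    [0,0,0.05],
  ],
  delta_rot=[
    [0,0,0],
    [0,0,0],
    [0,0,0],
    [0,0,0],
    [0,0,0],
  ],
  claw=[1,1,1,1,1],
)

```text
t: 3.9
eef_pos: [466.8, -302.5, 240.2]
tcp_rot: [-3.14, -0.001, 1.571]
ft_force: [-0.7, -0.4, -1.9]
opening: 0.16
grip_force: 30.0
```

```bash
python3 - <<'E'
from h import *
s=state();print(s['t'],s['eef_pos'],s['tcp_rot'],s['opening'],s['ft_force'],s['moment'])
a,c=snap("side","s2.png"); b,d=snap("wrist","w2.png")
e=s['eef_pos']; z0=e[2]+19-38
for k in(c,d): print([proj(k,[e[0],e[1],z]).round(1).tolist() for z in(z0+60,z0,z0-70)])
cv2.imwrite('pics/c2.png',np.hstack([cv2.resize(a[150:450,250:550],None,fx=1.3,fy=1.3),cv2.resize(b[200:500,170:470],(390,390))])[:,:,::-1])
E
```

```text
3.9 [ 466.78467512 -302.50021942  240.24627958] [-3.13984870e+00 -1.48910053e-03  1.57094587e+00] 0.16047407150798557 [-0.72519602 -0.35179336 -1.92603912] [-0.04422866 -0.06209499 -0.04989535]
[[403.3, 262.1], [397.3, 298.5], [391.2, 335.2]]
[[317.0, 334.6], [317.6, 277.6], [317.9, 242.3]]
```

View pics/c2.png

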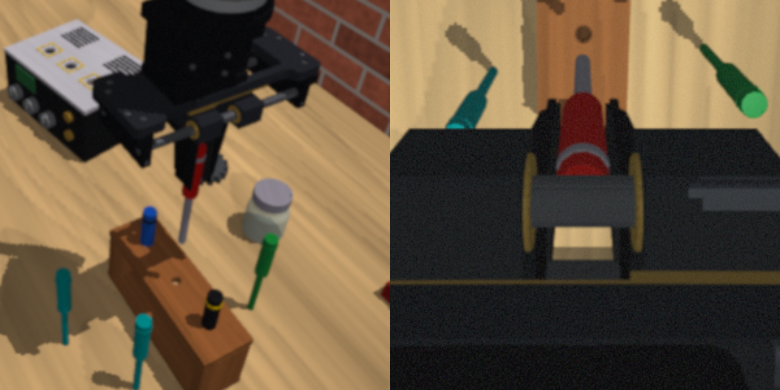

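The punch hangs straight in the grip. Its tip is at side (391,336) and wrist (318,241), both within about 1 px of prediction. The awl and driver are still in the rack. Now moving to the right guard hole at about (552,45.5).

arm_command(
  delta_pos=[
    [0.034,0.139,0],
    [0.068,0.278,0],
    [0.102,0.417,0],
    [0.136,0.556,0],
    [0.17,0.695,0],
  ],
  delta_rot=[
    [0,0,0],
    [0,0,0],
    [0,0,0],
    [0,0,0],
    [0,0,0],
  ],
  claw=[1,1,1,1,1],
)

```text
t: 4.42
eef_pos: [509.6, -127.4, 241.1]
tcp_rot: [-3.141, -0.0, 1.571]
ft_force: [1.0, -0.9, -0.6]
opening: 0.161
grip_force: 30.0
```

arm_command(
  delta_pos=[
    [0.034,0.139,0],
    [0.068,0.278,0],
    [0.102,0.417,0],
    [0.136,0.556,0],
    [0.17,0.695,0],
  ],
  delta_rot=[
    [0,0,0],
    [0,0,0],
    [0,0,0],
    [0,0,0],
    [0,0,0],
  ],
  claw=[1,1,1,1,1],
)

```text
t: 4.83
eef_pos: [552.2, 46.5, 241.1]
tcp_rot: [-3.141, 0.0, 1.571]
ft_force: [1.6, -0.1, -0.9]
opening: 0.163
grip_force: 30.0
```

arm_command(
  delta_pos=[
    [0,0,-0.05],
    [0,0,-0.1],
    [0,0,-0.15],
    [0,0,-0.15],
    [0,0,-0.15],
  ],
  delta_rot=[
    [0,0,0],
    [0,0,0],
    [0,0,0],
    [0,0,0],
    [0,0,0],
  ],
  claw=[1,1,1,1,1],
)

```text
t: 5.25
eef_pos: [551.9, 44.7, 203.5]
tcp_rot: [-3.14, -0.0, 1.571]
ft_force: [-0.2, -0.5, -1.0]
opening: 0.161
grip_force: 30.0
```

```bash
python3 - <<'E'
from h import *
s=state();print(s['t'],s['eef_pos'],s['tcp_rot'],s['opening'],s['ft_force'])
b,d=snap("wrist","w3.png"); a,c=snap("side","s3.png")
e=s['eef_pos']; zt=e[2]-89
for k in(d,c): print('tip',proj(k,[e[0],e[1],zt]).round(1),[proj(k,[*p,100]).round(1).tolist() for p in((532.4,154.1),(542.4,100),(552.2,45.5))])
cv2.imwrite('pics/c3.png',np.hstack([cv2.resize(b[120:320,180:460],(560,400)),cv2.resize(a[160:260,260:330],(240,343))[:,:] if 0 else cv2.copyMakeBorder(cv2.resize(a[160:260,260:320],(240,400)),0,0,0,0,0)])[:,:,::-1])
E
```

```text
5.25 [551.93220532  44.70258704 203.51795698] [-3.13979926e+00 -6.58598590e-05  1.57098507e+00] 0.16082677905944837 [-0.22456109 -0.52123438 -0.99923961]
tip [318.  242.3] [[287.7, 72.2], [304.1, 158.1], [318.5, 236.0]]
tip [321.7 206.3] [[288.5, 187.8], [304.4, 199.5], [321.5, 212.2]]
```

View pics/c3.png

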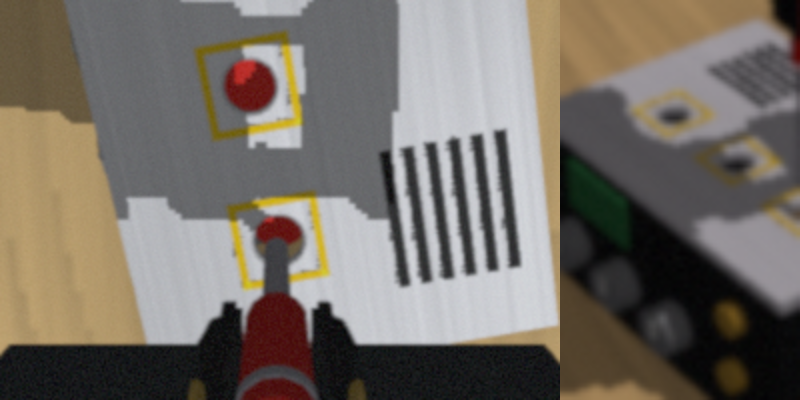

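The wrist crop shows the tip over the right frame. The frame's centre is at (319.6,240) px, the tip at about (318,242), and the red button is visible beneath. Tip offset is about 1–2 mm, within the 5 mm clearance. Descending to just above the button, then feeling for it.

arm_command(
  delta_pos=[
    [0.002,-0.005,-0.04],
    [0.002,-0.005,-0.08],
    [0.002,-0.005,-0.12],
    [0.002,-0.005,-0.16],
    [0.002,-0.005,-0.18],
  ],
  delta_rot=[
    [0,0,0],
    [0,0,0],
    [0,0,0],
    [0,0,0],
    [0,0,0],
  ],
  claw=[1,1,1,1,1],
)

```text
t: 5.77
eef_pos: [552.1, 43.4, 157.3]
tcp_rot: [-3.14, -0.0, 1.571]
ft_force: [0.4, -0.1, -1.4]
opening: 0.16
grip_force: 30.0
```

arm_command(
  delta_pos=[
    [0,0,-0.004],
    [0,0,-0.008],
    [0,0,-0.012],
    [0,0,-0.016],
    [0,0,-0.02],
  ],
  delta_rot=[
    [0,0,0],
    [0,0,0],
    [0,0,0],
    [0,0,0],
    [0,0,0],
  ],
  claw=[1,1,1,1,1],
)

```text
t: 6.18
eef_pos: [553.4, 43.5, 155.6]
tcp_rot: [3.139, 0.0, 1.571]
ft_force: [-3.4, 0.3, 21.2]
opening: 0.161
grip_force: 30.0
```

Solid: 21 N with no travel, so the right button is latched. Next the middle hole.

arm_command(
  delta_pos=[
    [0,0,0.06],
    [0,0,0.14],
    [0,0,0.22],
    [-0.02,0.11,0.22],
    [-0.039,0.217,0.22],
  ],
  delta_rot=[
    [0,0,0],
    [0,0,0],
    [0,0,0],
    [0,0,0],
    [0,0,0],
  ],
  claw=[1,1,1,1,1],
)

```text
t: 6.6
eef_pos: [543.5, 97.6, 210.7]
tcp_rot: [3.138, -0.0, 1.569]
ft_force: [0.5, 0.3, -1.9]
opening: 0.163
grip_force: 30.0
```

```bash
python3 - <<'E'
from h import *
read_camera("top"); read_camera("top")
s=state();print(s['t'],s['eef_pos'],s['tcp_rot'],s['opening'],s['ft_force'])
b,d=snap("wrist","w4.png")
e=s['eef_pos']
print('tip',proj(d,[e[0],e[1],e[2]-89]).round(1),[proj(d,[*p,100]).round(1).tolist() for p in((532.4,154.1),(542.4,100),(543,97.6))])
cv2.imwrite('pics/c4.png',cv2.resize(b[80:320,180:460],(700,600))[:,:,::-1])
E
```

```text
6.7 [542.36604619 100.20497145 209.87366821] [ 3.14044617e+00 -6.35858999e-04  1.57307964e+00] 0.16591165586866277 [-0.36029121 -0.34076055 -1.59032277]
tip [317.7 242.3] [[303.5, 159.7], [317.8, 235.2], [318.6, 238.4]]
```

View pics/c4.png

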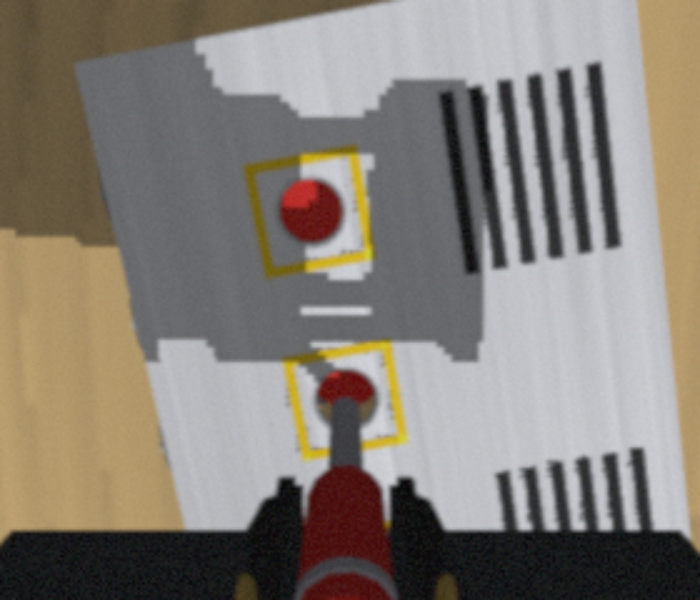

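The tip is centred on the middle frame: frame centre (318.7,239.6) px, tip about (318,242). Descending.

arm_command(
  delta_pos=[
    [0,0,0],
    [0,0,-0.06],
    [0,0,-0.12],
    [0,0,-0.17],
    [0,0,-0.2],
  ],
  delta_rot=[
    [0,0,0],
    [0,0,0],
    [0,0,0],
    [0,0,0],
    [0,0,0],
  ],
  claw=[1,1,1,1,1],
)

```text
t: 7.17
eef_pos: [542.8, 96.8, 157.9]
tcp_rot: [-3.14, 0.0, 1.57]
ft_force: [-0.6, -0.5, -1.4]
opening: 0.163
grip_force: 30.0
```

arm_command(
  delta_pos=[
    [0,0,-0.005],
    [0,0,-0.01],
    [0,0,-0.015],
    [0,0,-0.02],
    [0,0,-0.02],
  ],
  delta_rot=[
    [0,0,0],
    [0,0,0],
    [0,0,0],
    [0,0,0],
    [0,0,0],
  ],
  claw=[1,1,1,1,1],
)

```text
t: 7.58
eef_pos: [543.6, 97.6, 155.8]
tcp_rot: [3.139, 0.0, 1.571]
ft_force: [-2.8, -0.7, 9.6]
opening: 0.165
grip_force: 30.0
```

arm_command(
  delta_pos=[
    [0,0,-0.003],
    [0,0,-0.006],
    [0,0,-0.008],
    [0,0,-0.008],
    [0,0,-0.008],
  ],
  delta_rot=[
    [0,0,0],
    [0,0,0],
    [0,0,0],
    [0,0,0],
    [0,0,0],
  ],
  claw=[1,1,1,1,1],
)

```text
t: 8.0
eef_pos: [544.0, 97.7, 155.5]
tcp_rot: [3.137, -0.0, 1.571]
ft_force: [-4.7, -0.4, 25.0]
opening: 0.164
grip_force: 30.1
```

The middle is solid too (25 N, no travel). Now the left hole.

arm_command(
  delta_pos=[
    [0,0,0.06],
    [0,0,0.14],
    [0,0,0.23],
    [-0.02,0.11,0.23],
    [-0.039,0.215,0.23],
  ],
  delta_rot=[
    [0,0,0],
    [0,0,0],
    [0,0,0],
    [0,0,0],
    [0,0,0],
  ],
  claw=[1,1,1,1,1],
)

```text
t: 8.42
eef_pos: [534.0, 151.4, 211.8]
tcp_rot: [3.138, -0.001, 1.569]
ft_force: [0.0, -0.7, -0.8]
opening: 0.161
grip_force: 30.0
```

arm_command(
  delta_pos=[
    [0,0,0],
    [0,0,0],
    [0,0,0],
    [0,0,0],
    [0,0,0],
  ],
  delta_rot=[
    [0,0,0],
    [0,0,0],
    [0,0,0],
    [0,0,0],
    [0,0,0],
  ],
  claw=[1,1,1,1,1],
)

```text
t: 8.83
eef_pos: [533.4, 150.8, 209.7]
tcp_rot: [3.141, 0.0, 1.57]
ft_force: [-0.5, 1.1, -2.0]
opening: 0.165
grip_force: 30.0
```

```bash
python3 - <<'E'
from h import *
s=state();print(s['t'],s['eef_pos'],s['tcp_rot'],s['opening'],s['ft_force'])
b,d=snap("wrist","w5.png")
e=s['eef_pos']
print('tip',proj(d,[e[0],e[1],e[2]-89]).round(1),[proj(d,[*p,100]).round(1).tolist() for p in((532.4,154.1),(533.1,151.5))])
cv2.imwrite('pics/c5.png',cv2.resize(b[80:320,180:460],(700,600))[:,:,::-1])
E
```

```text
8.8333 [533.37429854 150.78250813 209.67403388] [3.14148546e+00 9.29037514e-05 1.57012515e+00] 0.16450872953039078 [-0.48352929  1.14668429 -2.00154095]
tip [317.8 242.2] [[316.5, 230.5], [317.5, 234.0]]
```

View pics/c5.png

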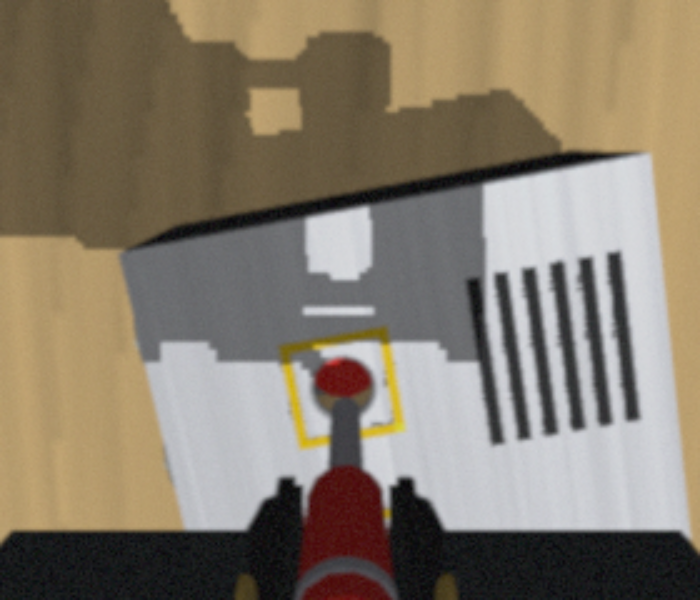

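The left frame's centre is at (317,235) px, which is (533,150.6) in the world. The tip at (533.4,150.8) is aligned, so descending.

arm_command(
  delta_pos=[
    [0,0,-0.05],
    [0,0,-0.1],
    [0,0,-0.15],
    [0,0,-0.19],
    [0,0,-0.205],
  ],
  delta_rot=[
    [0,0,0],
    [0,0,0],
    [0,0,0],
    [0,0,0],
    [0,0,0],
  ],
  claw=[1,1,1,1,1],
)

```text
t: 9.3
eef_pos: [532.8, 151.0, 157.0]
tcp_rot: [-3.14, 0.0, 1.57]
ft_force: [-0.4, 0.3, -0.8]
opening: 0.164
grip_force: 30.0
```

arm_command(
  delta_pos=[
    [0,0,-0.005],
    [0,0,-0.01],
    [0,0,-0.015],
    [0,0,-0.02],
    [0,0,-0.02],
  ],
  delta_rot=[
    [0,0,0],
    [0,0,0],
    [0,0,0],
    [0,0,0],
    [0,0,0],
  ],
  claw=[1,1,1,1,1],
)

```text
t: 9.72
eef_pos: [533.4, 151.5, 153.8]
tcp_rot: [3.141, -0.0, 1.571]
ft_force: [-0.4, -0.2, 1.9]
opening: 0.163
grip_force: 30.0
```

It gives: 1.9 N at 2 mm below contact. Pressing to the stop.

arm_command(
  delta_pos=[
    [0,0,-0.007],
    [0,0,-0.014],
    [0,0,-0.021],
    [0,0,-0.026],
    [0,0,-0.03],
  ],
  delta_rot=[
    [0,0,0],
    [0,0,0],
    [0,0,0],
    [0,0,0],
    [0,0,0],
  ],
  claw=[1,1,1,1,1],
)

```text
t: 10.13
eef_pos: [534.0, 151.6, 147.3]
tcp_rot: [3.139, -0.0, 1.571]
ft_force: [-4.6, 0.3, 27.3]
opening: 0.163
grip_force: 30.0
```

arm_command(
  delta_pos=[
    [0,0,-0.002],
    [0,0,-0.004],
    [0,0,-0.006],
    [0,0,-0.006],
    [0,0,-0.006],
  ],
  delta_rot=[
    [0,0,0],
    [0,0,0],
    [0,0,0],
    [0,0,0],
    [0,0,0],
  ],
  claw=[1,1,1,1,1],
)

```text
t: 10.55
eef_pos: [534.2, 151.7, 147.1]
tcp_rot: [3.137, -0.001, 1.571]
ft_force: [-4.0, -1.4, 29.8]
opening: 0.165
grip_force: 30.1
```

At the hard stop: 30 N after about 8.5 mm of travel. Easing off slightly and checking it is steady.

arm_command(
  delta_pos=[
    [0,0,0.003],
    [0,0,0.003],
    [0,0,0.003],
    [0,0,0.003],
    [0,0,0.003],
  ],
  delta_rot=[
    [0,0,0],
    [0,0,0],
    [0,0,0],
    [0,0,0],
    [0,0,0],
  ],
  claw=[1,1,1,1,1],
)

```text
t: 10.97
eef_pos: [534.0, 151.6, 147.3]
tcp_rot: [3.138, -0.001, 1.571]
ft_force: [-3.7, -0.7, 23.6]
opening: 0.163
grip_force: 30.0
```

arm_command(
  delta_pos=[
    [0,0,0],
    [0,0,0],
    [0,0,0],
    [0,0,0],
    [0,0,0],
  ],
  delta_rot=[
    [0,0,0],
    [0,0,0],
    [0,0,0],
    [0,0,0],
    [0,0,0],
  ],
  claw=[1,1,1,1,1],
)

```text
t: 11.38
eef_pos: [534.0, 151.7, 147.3]
tcp_rot: [3.138, -0.001, 1.571]
ft_force: [-3.6, -1.0, 24.9]
opening: 0.161
grip_force: 30.0
```

Steady at 24 N, well above the 6 N spring, so the button is on its stop. Handing in.

```bash
python3 -c "
from cell import *
print(job_done())"
```

```text
the job is handed in; nothing more can be done
None
```

I handed the job in with the punch still gripped and holding the left guard hole's button down on its stop, at a steady 24 N or so; the middle and right buttons were latched solid, and the hand-in returned no verdict.

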